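# Load a bur cassette under the sprung hold-down finger

### The job

Pick up the small steel bur cassette by its upright grip, set it flat between the two side rails of the stand with its sloping end facing the sprung hold-down finger, and gently slide it under the finger: the slope pushes the finger up, and the roller at the finger's end must then drop to the bottom of the cassette's cross notch and bear down there, without being pushed on past it. Never ram the finger, leave the other things on the worktop where they are, and let go of the cassette once it is held.

Things in the scene. Friction and masses are not known exactly. Their poses are not given: they have to be found in the camera images.
- cassette: loose steel bur cassette, 0.18 to 0.37 kg, a box 114 (x) x 46 (y) x 22 (z) mm; origin on its underside at mid width, 54 mm from the blunt end and 60 mm from the sloping end (+x), where the top slopes down from 22 mm at x = +32 to 4 mm at x = +60; between this slope and the notch the top is flat. Sliding it under the finger takes 3 to 15 N. More than 25 N between them bends the finger
- cassette_grip (a point): on the cassette's grip, an upright plastic block 30 (x) x 12 (y) mm centred at x = -36, y = 0 mm on the cassette, rising from its top at z = 22 to z = 58 mm; this point is at z = 45 mm, a good height for the middle of the finger pads
- cassette_notch (a point): bottom of the cassette's cross notch, at x = +8, y = 0, z = +14 mm on the cassette, where the roller comes to rest. The notch runs across the whole width, 8 mm deep: an upright wall at x = +13.5, a flat floor from +13.5 to +6, and a ramp from there up to the 22 mm top at x = -4. Pulling back is blocked by the upright wall; pushing on carries the roller up the ramp and out again
- stand: fixed metal stand with an open channel; origin under the middle line of the channel at worktop level, +x is the way the cassette slides in, +y towards the finger's bracket. Base plate x -125 to +105, y -42 to +70 mm, its top 8 mm above the worktop. No end stop
- channel (a point): on the middle line of the channel, on the plate's top (8 mm above the stand's origin). Two side rails, 8 mm high, 10 mm wide and as long as the plate, leave a channel 53 mm wide (y -26.5 to +26.5 mm), open at both ends
- bracket_rail (a point): middle of the top of the low rail (150 x 18 mm, at stand x = +10, y = +53, z = +16 mm) on which the finger's bracket is clamped. Bracket: 22 mm along x, y 41 to 70, up to 49 mm above the worktop. Its middle, and so the roller, may stand anywhere from x = -12 to +48 mm in the stand's frame; the place is not reported: find it by eye or by feel. The finger is damped: it drops in about 0.2 s
- finger (a joint): the hold-down finger's swing, rad: steel arm 8 mm thick from a hinge along x on the bracket (stand y = +48, z = +40 mm) to the channel's middle, where a free 12 mm ball roller sits beneath. 0: at rest, roller 10 mm above the plate; positive: lifted. About 0.075 with the roller on the notch floor of a cassette lying on the plate, 0.25 on its top. Spring: 4 N down in the notch, 6 N on the top
- kidney_dish: bystander: pale kidney dish 87 x 195 x 35 mm, at the front; origin at the centre of its underside
- nail_brush: bystander: nail brush 36 x 98 x 32 mm, at the front; origin at the centre of its underside
- bur_block: bystander: block with rotary bits 36 x 92 x 51 mm, at the back; origin at the centre of its underside
- oil_dropper: bystander: small dropper bottle 33 mm wide, 102 mm high, at the back; origin at the centre of its underside
- cup_white: bystander: small white waisted cup 42 mm wide, 32 mm high, at the back; origin at the centre of its underside

How it is judged:
By the outcome, as a careful person would: the job done as asked, in the order asked, and still so for the second after the job is handed in, with the robot touching nothing.
It also fails if it takes over 72 s, if anything falls off the work surface, if the arm or the gripper's body presses on something with over 40 N, if the wrist force passes 120 N, or if a joint passes its speed limit or range.

### The arm

A 6-joint arm with a two-finger parallel gripper is mounted at the origin on a cart in front of the work surface, level with it; the furniture and walls round the work are solid. World frame = base frame: x ahead of the robot, y to its left, z up, the work surface at z = 0. Lengths are in m, angles in degrees, forces in N, time in s.
With the tool pointing down it reaches from about 0.4 to 0.825 m from the base axis. Payload 7 kg.
Tool frame: the origin (TCP) lies at the very end of the fingers, on their centre line; the grasp point (between the pads) lies 19 mm behind it; z points along the fingers, y is the line along which they close (so a half turn about z gives the same grasp; the last joint's range is limited). The gripper opens to 88 mm and grips with 3 to 60 N. Pads are 19 mm wide; open, the fingers measure 130 mm over their backs; the gripper's body (78 mm by 193 mm) begins 47 mm behind the grasp point.
Start: joints at [-48.81, 20.546, 0.682, 0, -70.136, -16.507], TCP at [0.282, -0.613, 0.227] pointing down, gripper open.
Joint ranges: [-176.03, 176.03], [-82.01, 121.73], [-58.28, 71.71], [-173.87, 95.51], [-174.79, -0.11], [-173.66, 173.66]. Speed limits (degrees/s): [136.94, 136.94, 172.46, 180, 180, 180].

### API

Orientations are given as [roll, pitch, yaw] about the fixed x, y, z axes, in that order (R = Rz(yaw) Ry(pitch) Rx(roll)).
In Python, from plant import get_state, capture, close_job, regions_of gives the robot as it stands.
- The arm moves only by the tool jog_arm, never from a script. Its argument "moves" is a list of rows, each a list of 3 entries, a list of its own where there are three numbers: the shift along the tool's x, y, z in cm, then the turn about the tool's z in degrees, then the finger opening in cm, from 0 to 8.76. A call has 1 to 12 rows; each row shifts and turns the commanded pose from where the row before left it, along the tool's axes as they then stand; what a row does not reach is not made up. A row lasts 1/8 s, in which the tool goes at most 62.5 mm and 10.7 degrees, less where a joint would pass 70% of its speed; a pose out of reach is approached as far as the arm can. A call is refused whole if a number of a shift passes 6.25 or a number of a turn 10.7, either way. A call with a gripper value outside its range is refused whole. The fingers move at their own pace and stop on an object; "newtons" is the grip in N (left out, the last holds). Time passes only in rows, so rows that do not move let the fingers close. It gives the time, the measured TCP pose, the force, the opening and the grip force at its end, in the units of the state.
- get_state(): the state, without advancing time (a new reading comes with each control period).
- capture(name): name is "side" or "top" or "wrist"; returns a dict with "pixels" (400x640x3 uint8, blue, green, red), "mtx" (3x3 intrinsics, pixels), "world_from_camera" (4x4, takes a point from camera to world coordinates); the wrist camera has in their place "hand_eye" (4x4, takes a point from camera to tool coordinates, whose origin is the TCP and whose axes are the flange's). Camera axes: x right, y down, z forward; pixel columns grow to the right and rows downward; lengths in m; the calibration is good to about 2 mm. A picture is of the moment at which its call begins: read the wrist's pose just before it. There is no depth.
- close_job(): hands the job in; it is judged then, once.
Trained networks look in a picture, given as the dict that the camera call returned (one of the last four; its "shot" number tells which), for a name from the list of things; names that differ only in an ending like _2 or _b are one class to them, and where a whole thing is asked for, a point or a joint stands for the part that bears it (a point fixed in the world has none). Each returns a list of dicts, best first, with "confidence" (0 to 1); they miss things now and then, are a little off and sometimes report something else, mostly with a low value. They report only what shows in the picture. A call takes as long as a camera call.
- regions_of(picture, thing): "pixels" (400x640 bool, what is visible of it) and "pixel" ([column, row] in pixels, amid what is visible of it).
The state is a dict: "time_s": time; "joints": joint angles; "qd": joint speeds; "joint_torque": joint torques, N m; "tcp_pos": TCP position; "eef_rot": TCP orientation; "contact_force": force on the tool from outside, world axes, zero at the start; "moment": the same for the moment, N m; "gripper_width": finger opening in m; "gripper_force": force on a finger pad.
Only numpy, scipy, OpenCV 4.12 (cv2) and the standard library are available. Lean on these libraries where they do the work, as an engineer would, in place of code of your own. Each camera call takes 0.05 s, during which the arm holds its last target. There are 200 camera calls.

## Working session

There is one attempt and no reset: what is moved stays moved. The work goes in short steps, Python scripts to look and compute and a tool call to move; the robot and the scene stay as the last step left them, time stands still between calls to the robot, and variables do not carry over. Pictures are saved under pics/ and viewed, at most 10 in all, crops included, and the job is handed in when it is done.

Besides the shell and the picture viewer there is one more tool, called after ">>>" by a JSON object that holds its "method" and its "body", one argument or row to a line. jog_arm: Moves the arm, as the interface text tells. Its arguments: {"type":"object","properties":{"moves":{"type":"array"},"newtons":{"type":"number"}},"required":["moves"]}

```bash
mkdir -p pics; cat > h.py <<'E'
import numpy as np, cv2
from plant import get_state, capture, close_job, regions_of
from scipy.spatial.transform import Rotation as R
def ray(p,px):
    M=p["world_from_camera"]; d=M[:3,:3]@np.linalg.inv(p["mtx"])@np.array([px[0],px[1],1.0]); return M[:3,3],d
def onz(p,px,z):
    o,d=ray(p,px); return o+d*(z-o[2])/d[2]
def proj(p,X):
    M=np.linalg.inv(p["world_from_camera"]); X=np.atleast_2d(X); c=X@M[:3,:3].T+M[:3,3]; u=c@p["mtx"].T; return u[:,:2]/u[:,2:]
E
python3 - <<'E'
from h import *
s=get_state(); print(s)
for n in ["top","side"]:
    p=capture(n); cv2.imwrite(f"pics/{n}0.png",p["pixels"])
    print(n,p["world_from_camera"].round(3).tolist(),p["mtx"].round(1).tolist())
    for t in ["cassette","cassette_grip","stand","finger","kidney_dish","nail_brush","bur_block","oil_dropper","cup_white"]:
        for r in regions_of(p,t)[:2]:
            m=r["pixels"]; ys,xs=np.nonzero(m); print(t,round(r["confidence"],2),np.round(r["pixel"],1),m.sum(),xs.min(),xs.max(),ys.min(),ys.max(),onz(p,r["pixel"],0.02).round(3))
E
```

```text
{'time_s': 0.0, 'joints': array([-4.88095004e+01,  2.05896103e+01,  6.34328423e-01, -2.05382364e-02,
       -7.01376845e+01, -1.65074681e+01]), 'qd': array([ 0.11634371, -0.03411001, -0.04375505,  0.05629364,  0.02076913,
        0.03161449]), 'joint_torque': array([ 1.63132168e-03, -5.82705295e+01,  2.93052936e+01,  6.99711442e+00,
        6.68093868e-03, -1.82067188e-04]), 'tcp_pos': array([ 0.28165168, -0.61288166,  0.2256462 ]), 'eef_rot': array([ 1.79905379e+02, -7.90640292e-03, -1.55323956e+02]), 'contact_force': array([-0.43945018,  0.0360586 , -0.84673548]), 'moment': array([0.01051923, 0.04294978, 0.0045039 ]), 'gripper_force': 0.0, 'gripper_width': 0.08739287698987544}
top [[-0.027, -0.992, 0.122, 0.441], [-1.0, 0.026, -0.016, 0.087], [0.012, -0.123, -0.992, 0.918], [0.0, 0.0, 0.0, 1.0]] [[382.0, 0.0, 324.0], [0.0, 382.0, 202.7], [0.0, 0.0, 1.0]]
cassette 0.76 [379.4 197.3] 914 365 394 177 224 [ 0.561 -0.059  0.02 ]
cassette_grip 0.93 [381.3 200. ] 926 366 394 176 224 [ 0.555 -0.064  0.02 ]
stand 0.9 [288.8 207.2] 4189 259 322 152 254 [0.543 0.156 0.02 ]
kidney_dish 0.79 [2
[... 459 characters left out ...]
21, -0.331, 0.351], [0.011, -0.48, -0.877, 0.863], [0.0, 0.0, 0.0, 1.0]] [[438.3, 0.0, 320.6], [0.0, 438.3, 197.5], [0.0, 0.0, 1.0]]
cassette_grip 0.7 [290.  176.2] 1158 261 313 156 196 [ 0.552 -0.054  0.02 ]
stand 0.91 [353.8 239.7] 5014 305 403 189 297 [0.564 0.153 0.02 ]
finger 0.65 [290.6 179.4] 1137 260 312 155 195 [ 0.557 -0.047  0.02 ]
kidney_dish 0.63 [428.4 180.5] 2323 401 471 142 202 [0.34  0.174 0.02 ]
nail_brush 0.82 [356.8 146.5] 627 338 379 136 157 [ 0.385 -0.003  0.02 ]
bur_block 0.65 [298.7 305.5] 955 277 321 285 330 [0.741 0.171 0.02 ]
oil_dropper 0.66 [222.7 233.9] 462 216 236 220 249 [ 0.749 -0.05   0.02 ]
cup_white 0.8 [256.7 264.7] 384 246 266 254 276 [0.744 0.051 0.02 ]
```

```bash
python3 - <<'E'
import cv2
a=cv2.imread("pics/top0.png")[95:325,230:410]; b=cv2.imread("pics/side0.png")[130:340,200:480]
cv2.imwrite("pics/top0c.png",cv2.resize(a,None,fx=2.6,fy=2.6,interpolation=2)[:600])
cv2.imwrite("pics/side0c.png",cv2.resize(b,None,fx=2.8,fy=2.8,interpolation=2))
E
```

```text
(no output)
```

View pics/top0c.png

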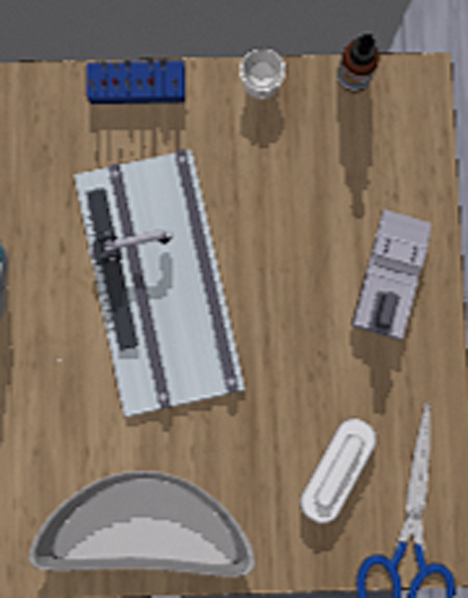

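View pics/side0c.png

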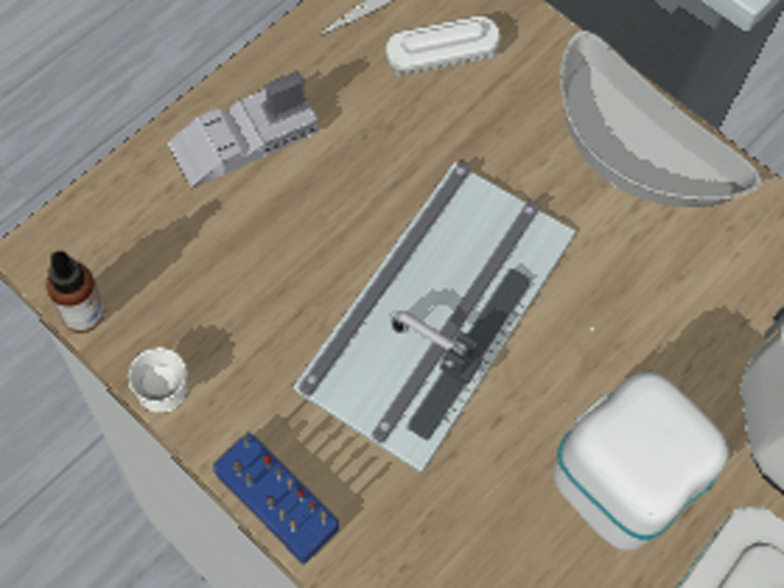

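The top view shows the stand with its bracket on the left; its entry end is the near one, at about (295,250) px. The cassette is on the right with its grip nearest the robot and its slope facing away. The finger tip is at about (293.5,186.5) in the top view and (343,245) in the side view. Next I'll fit the poses by silhouette.

```bash
cat >> h.py <<'E'
from scipy.optimize import minimize
def box(x0,x1,y0,y1,z0,z1): return np.array([[x,y,z] for x in(x0,x1) for y in(y0,y1) for z in(z0,z1)])/1000
CAS=[box(-54,32,-23,23,0,22),np.vstack([box(32,32,-23,23,0,22),box(60,60,-23,23,0,4)]),box(-51,-21,-6,6,22,58)]
STD=[box(-125,105,-42,70,0,8),box(-125,105,-36.5,-26.5,8,16),box(-125,105,26.5,36.5,8,16),box(-65,85,44,62,8,16)]
def W(X,q,z=0):
    c,s=np.cos(q[2]),np.sin(q[2]); X=np.atleast_2d(X); return np.c_[q[0]+c*X[:,0]-s*X[:,1],q[1]+s*X[:,0]+c*X[:,1],X[:,2]+z]
def sil(p,parts,q,k=4):
    m=np.zeros((400*k,640*k),np.uint8)
    for b in parts:
        u=(proj(p,W(b,q))+.5)*k-.5
        cv2.fillConvexPoly(m,cv2.convexHull(np.round(u*16).astype(np.int32)),255,shift=4)
    return cv2.resize(m,(640,400),interpolation=cv2.INTER_AREA)/255.
def fit(views,parts,q0):
    def cost(v):
        q=[v[0]/100,v[1]/100,v[2]/10]; c=0
        for p,m in views:
            s=sil(p,parts,q); c+=np.abs(s-m).sum()/m.sum()
        return c/len(views)
    best=None
    for dy in(-.1,0,.1):
        S=np.array([q0[0]*100,q0[1]*100,(q0[2]+dy)*10])
        r=minimize(cost,S,method="Nelder-Mead",options=dict(initial_simplex=np.vstack([S,S+[1,0,0],S+[0,1,0],S+[0,0,1]]),xatol=.005,fatol=1e-5,maxiter=150))
        if best is None or r.fun<best.fun: best=r
    v=best.x; return np.array([v[0]/100,v[1]/100,v[2]/10]),best.fun
E
python3 - <<'E'
from h import *
V={}
for n in ["top","side"]:
    p=capture(n); V[n]=(p,regions_of(p,"cassette_grip")[0]["pixels"].astype(float),regions_of(p,"stand")[0]["pixels"].astype(float))
for i,(nm,parts,q0) in enumerate([("cas",CAS,(.555,-.06,-.24)),("stand",STD,(.545,.15,.2))],1):
    for vs in (["top"],["side"],["top","side"]):
        q,c=fit([(V[v][0],V[v][i]) for v in vs],parts,q0); print(nm,vs,q[:2].round(4),np.degrees(q[2]).round(2),round(c,3))
# roller
q=fit([(V[v][0],V[v][2]) for v in V],STD,(.545,.15,.2))[0]
for n,px in (("top",(293.5,186.5)),("side",(343,245))):
    for z in (.024,.034):
        X=onz(V[n][0],px,z); d=X[:2]-q[:2]; c,s=np.cos(q[2]),np.sin(q[2]); print(n,z,X.round(4),"stand",(c*d[0]+s*d[1]).round(4),(-s*d[0]+c*d[1]).round(4))
E
```

```text
Traceback (most recent call last):
IndexError: list index out of range
```

```bash
cat > f.py <<'E'
from h import *
def reg(n,names,k=6):
    for _ in range(k):
        p=capture(n)
        for t in names:
            r=[a for a in regions_of(p,t) if a["confidence"]>.4]
            if r: return p,r[0]["pixels"].astype(float)
    raise SystemExit("no "+n+str(names))
E
cat > g.py <<'E'
from f import *
C=["cassette_grip","cassette"]
V={n:(reg(n,C),reg(n,["stand"])) for n in("top","side")}
for i,(nm,parts,q0) in enumerate([("cas",CAS,(.555,-.06,-.24)),("stand",STD,(.545,.15,.2))]):
    for vs in (["top"],["side"],["top","side"]):
        q,c=fit([V[v][i] for v in vs],parts,q0); print(nm,vs,q[:2].round(4),np.degrees(q[2]).round(2),round(c,3))
for n,px in (("top",(293.5,186.5)),("side",(343,245))):
    for z in (.024,.034):
        X=onz(V[n][1][0],px,z); d=X[:2]-q[:2]; c,s=np.cos(q[2]),np.sin(q[2]); print(n,z,X.round(4),"stand",(c*d[0]+s*d[1]).round(4),(-s*d[0]+c*d[1]).round(4))
E
python3 g.py
```

```text
cas ['top'] [ 0.5543 -0.0616] -18.06 0.098
cas ['side'] [ 0.5533 -0.0626] -18.18 0.061
cas ['top', 'side'] [ 0.5538 -0.0621] -18.09 0.084
stand ['top'] [0.5683 0.1421] 11.33 0.09
stand ['side'] [0.5675 0.1399] 11.36 0.082
stand ['top', 'side'] [0.5678 0.1405] 11.2 0.09
top 0.024 [0.5916 0.1438 0.024 ] stand 0.024 -0.0015
top 0.034 [0.5899 0.1431 0.034 ] stand 0.0223 -0.0018
side 0.024 [0.5904 0.1459 0.024 ] stand 0.0233 0.0009
side 0.034 [0.5938 0.1483 0.034 ] stand 0.0271 0.0026
```

>>> {"method": "jog_arm", "body": {
  "moves": [
    [[0, 0, 0], 10.7, 8.76],
    [[0, 0, 0], 10.7, 8.76],
    [[0, 0, 0], 10.7, 8.76],
    [[0, 0, 0], 10.7, 8.76],
    [[0, 0, 0], 0, 8.76]
  ]
}}

```text
time_s: 2.17
tcp_pos: [0.2818, -0.6133, 0.2265]
eef_rot: [180.0, -0.0, 162.0]
contact_force: [0.2, 0.3, 0.7]
gripper_width: 0.0874
gripper_force: 0.0
```

```bash
cat > go.py <<'E'
from h import *
import sys
t=np.array([float(a) for a in sys.argv[1:4]]); yaw=float(sys.argv[4])
s=get_state(); r=R.from_euler("xyz",s["eef_rot"],degrees=True)
print("t",s["time_s"],"pos",s["tcp_pos"].round(4),"rot",s["eef_rot"].round(2),"F",s["contact_force"].round(2),"w",round(s["gripper_width"],4),"gf",round(s["gripper_force"],1),"j",s["joints"].round(1))
print("tool shift cm",(r.inv().apply(t-s["tcp_pos"])*100).round(2),"tool turn",-((yaw-s["eef_rot"][2]+180)%360-180))
E
python3 go.py .5196 -.0509 .15 161.9
```

```text
t 2.175 pos [ 0.2818 -0.6133  0.2265] rot [180.    -0.   161.96] F [0.19 0.3  0.74] w 0.0874 gf 0.0 j [-48.8  20.5   0.7  -0.  -70.1 -59.2]
tool shift cm [-5.19 60.84  7.66] tool turn 0.05623663124006839
```

>>> {"method": "jog_arm", "body": {
  "moves": [
    [[-0.2, 3, 0], 0, 8.76],
    [[-0.5, 5.5, 0], 0, 8.76],
    [[-0.5, 5.5, 0.7], 0, 8.76],
    [[-0.5, 5.5, 0.7], 0, 8.76],
    [[-0.5, 5.5, 0.7], 0, 8.76],
    [[-0.5, 5.5, 0.7], 0, 8.76],
    [[-0.5, 5.5, 0.7], 0, 8.76],
    [[-0.5, 5.5, 0.7], 0, 8.76],
    [[-0.5, 5.5, 0.7], 0, 8.76],
    [[-0.5, 5.5, 0.7], 0, 8.76],
    [[-0.5, 5.5, 0.7], 0, 8.76],
    [[0, 3, 0], 0, 8.76]
  ]
}}

```text
time_s: 3.68
tcp_pos: [0.5216, -0.0474, 0.1632]
eef_rot: [-180.0, -0.0, 162.3]
contact_force: [0.4, -0.3, 0.4]
gripper_width: 0.0876
gripper_force: 0.0
```

>>> {"method": "jog_arm", "body": {
  "moves": [
    [[0, 0, 0], 0, 8.76],
    [[0, 0, 0], 0, 8.76],
    [[0, 0, 0], 0, 8.76]
  ]
}}

```text
time_s: 4.05
tcp_pos: [0.5207, -0.0505, 0.1637]
eef_rot: [180.0, 0.0, 161.9]
contact_force: [0.0, -0.5, -0.1]
gripper_width: 0.0876
gripper_force: 0.0
```

```bash
python3 go.py .5196 -.0509 .15 161.9; cat > wr.py <<'E'
from f import *
import sys
s=get_state(); T=np.eye(4); T[:3,:3]=R.from_euler("xyz",s["eef_rot"],degrees=True).as_matrix(); T[:3,3]=s["tcp_pos"]
p=capture("wrist"); p["world_from_camera"]=T@p["hand_eye"]; cv2.imwrite("pics/"+sys.argv[1],p["pixels"])
print(p["world_from_camera"].round(3).tolist())
for t in sys.argv[2:]:
    for r in regions_of(p,t)[:2]: print(t,round(r["confidence"],2),r["pixel"],r["pixels"].sum())
import pickle; pickle.dump(p,open("w.pkl","wb"))
E
python3 wr.py w1.png cassette cassette_grip
```

```text
t 4.05 pos [ 0.5207 -0.0505  0.1637] rot [180.    0.  161.9] F [ 0.01 -0.5  -0.06] w 0.0876 gf 0.0 j [  16.     9.3  -23.5   -0.   -57.2 -124.1]
tool shift cm [ 0.09 -0.07  1.37] tool turn 0.0005480644917668087
[[0.31, 0.917, 0.252, 0.453], [0.951, -0.299, -0.082, -0.027], [0.0, 0.265, -0.964, 0.322], [0.0, 0.0, 0.0, 1.0]]
cassette 0.73 [312.7, 206.5] 3665
cassette_grip 0.97 [314.0, 204.7] 3659
cassette_grip 0.52 [535.7, 187.8] 729
```

View pics/w1.png

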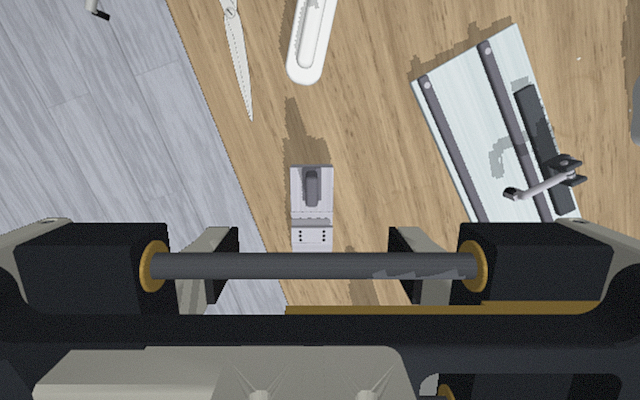

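The wrist view shows the cassette upright in the image. Its blunt end is at row 165, columns 290 to 332, and the grip top is around (312,172). I'll check the fitted model against this.

```bash
python3 - <<'E'
from h import *
import pickle
p=pickle.load(open("w.pkl","rb")); q=(.5538,-.0621,np.radians(-18.09))
for n,X in (("blunt top",[[-.054,-.023,.022],[-.054,.023,.022]]),("grip top",[[-.051,-.006,.058],[-.051,.006,.058],[-.021,.006,.058],[-.021,-.006,.058]]),("notch",[[.0135,-.023,.022],[.0135,.023,.022],[-.004,.023,.022]])):
    print(n,proj(p,W(np.array(X),q)).round(1).tolist())
qs=(.568,.141,np.radians(11.25))
print("rail ends",proj(p,W(np.array([[-.125,-.0315,.016],[-.125,.0315,.016],[-.125,-.042,.008],[-.125,.07,.008]]),qs)).round(1).tolist())
for x in(.02,.024,.028): print("roller",x,proj(p,W(np.array([[x,0,.024],[x,0,.034]]),qs)).round(1).tolist())
a=p["pixels"]; b=np.hstack([cv2.resize(a[155:260,270:350],None,fx=5,fy=5,interpolation=2),cv2.resize(a[135:240,490:566],None,fx=5,fy=5,interpolation=2)]); cv2.imwrite("pics/w1c.png",b); print(b.shape)
E
```

```text
blunt top [[289.1, 168.8], [333.1, 168.8]]
grip top [[304.4, 178.8], [317.3, 178.8], [317.2, 209.5], [304.7, 209.5]]
notch [[290.4, 229.1], [332.0, 229.1], [332.3, 214.2]]
rail ends [[421.6, 78.2], [482.2, 43.6], [409.2, 84.6], [515.4, 24.1]]
roller 0.02 [[506.9, 189.6], [513.2, 192.0]]
roller 0.024 [[508.2, 192.8], [514.5, 195.3]]
roller 0.028 [[509.4, 196.0], [515.8, 198.5]]
(525, 780, 3)
```

View pics/w1c.png

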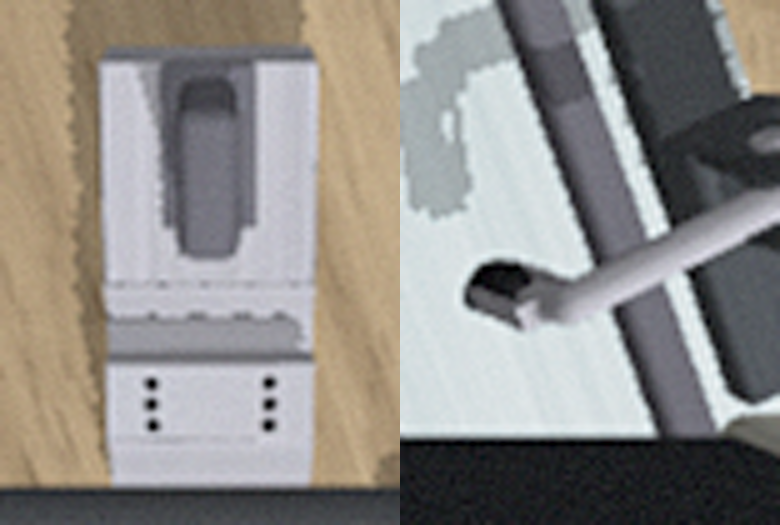

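The wrist view agrees with the model to about 2 px, and the roller is at stand x of roughly +24 mm. Descending and grasping.

>>> {"method": "jog_arm", "body": {
  "moves": [
    [[0.1, 0, 3], 0, 8.76],
    [[0, 0, 4], 0, 8.76],
    [[0, 0, 3.5], 0, 8.76],
    [[0, 0, 2], 0, 8.76],
    [[0, 0, 1.1], 0, 8.76],
    [[0, 0, 0], 0, 8.76]
  ]
}}

```text
time_s: 4.95
tcp_pos: [0.5198, -0.0497, 0.0272]
eef_rot: [-180.0, -0.0, 161.9]
contact_force: [-0.5, -0.5, 0.9]
gripper_width: 0.0878
gripper_force: 0.0
```

>>> {"method": "jog_arm", "body": {
  "moves": [
    [[0, 0, 0], 0, 1.5],
    [[0, 0, 0], 0, 1.0],
    [[0, 0, 0], 0, 0.8],
    [[0, 0, 0], 0, 0.8],
    [[0, 0, 0], 0, 0.8],
    [[0, 0, 0], 0, 0.8],
    [[0, 0, 0], 0, 0.8],
    [[0, 0, 0], 0, 0.8]
  ],
  "newtons": 30
}}

```text
time_s: 5.95
tcp_pos: [0.5197, -0.0496, 0.0275]
eef_rot: [-180.0, -0.0, 161.9]
contact_force: [-1.2, -0.7, -0.4]
gripper_width: 0.013
gripper_force: 0.4
```

>>> {"method": "jog_arm", "body": {
  "moves": [
    [[0, 0, 0], 0, 0.2],
    [[0, 0, 0], 0, 0.2],
    [[0, 0, 0], 0, 0.2],
    [[0, 0, 0], 0, 0.2]
  ],
  "newtons": 40
}}

```text
time_s: 6.45
tcp_pos: [0.5199, -0.0494, 0.0275]
eef_rot: [-180.0, -0.0, 161.9]
contact_force: [-1.0, -1.3, -1.4]
gripper_width: 0.0118
gripper_force: 39.9
```

>>> {"method": "jog_arm", "body": {
  "moves": [
    [[0, 0, -1], 0, 0.2],
    [[0, 0, -3], 0, 0.2],
    [[0, 0, -3], 0, 0.2],
    [[0, 0, -1], 0, 0.2],
    [[0, 0, 0], 0, 0.2],
    [[0, 0, 0], 0, 0.2]
  ]
}}

```text
time_s: 7.2
tcp_pos: [0.5192, -0.0495, 0.1065]
eef_rot: [-180.0, -0.1, 161.9]
contact_force: [0.3, -0.3, -2.1]
gripper_width: 0.0116
gripper_force: 39.9
```

```bash
python3 go.py .5196 -.0509 .107 -168.8; python3 wr.py w2.png cassette_grip stand; python3 -c "
import cv2;a=cv2.imread('pics/w2.png');b=a[120:320,230:420];cv2.imwrite('pics/w2c.png',cv2.resize(b,None,fx=3,fy=3))"
```

```text
t 7.2 pos [ 0.5192 -0.0495  0.1065] rot [-1.7996e+02 -9.0000e-02  1.6187e+02] F [ 0.3  -0.31 -2.09] w 0.0116 gf 39.9 j [  16.1   12.8  -27.7   -0.   -49.6 -124.2]
tool shift cm [-0.08 -0.12 -0.05] tool turn -29.32973614504607
[[0.311, 0.917, 0.25, 0.452], [0.95, -0.3, -0.082, -0.026], [-0.001, 0.263, -0.965, 0.265], [0.0, 0.0, 0.0, 1.0]]
cassette_grip 0.88 [317.3, 217.9] 3181
stand 0.9 [528.4, 127.8] 28124
```

View pics/w2c.png

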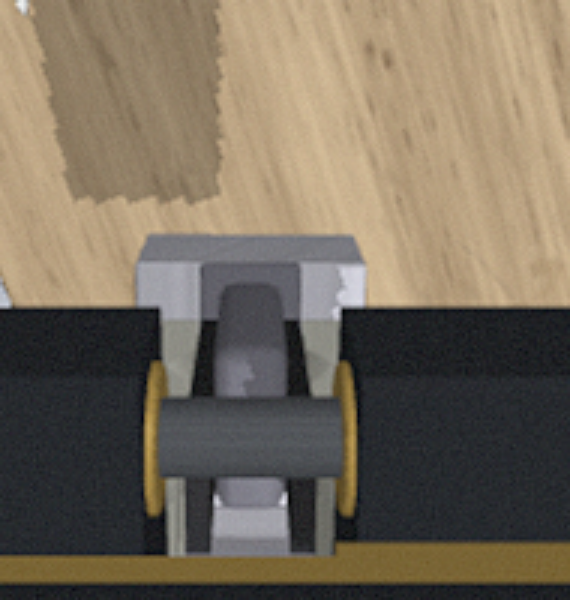

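The cassette is held: its blunt top edge is at row 207, columns 276 to 352, and its bottom edge is at row 198. I'll work out its offset in the hand and then the placing goal.

```bash
python3 - <<'E'
from h import *
import pickle
p=pickle.load(open("w.pkl","rb")); yaw=np.radians(161.87-180); c,s=np.cos(yaw),np.sin(yaw)
for e in(-.003,-.0015,0,.0015):
    q=(.5192+c*(.036+e),-.0495+s*(.036+e),yaw); X=np.array([[-.054,-.023,.022],[-.054,.023,.022],[-.054,-.023,0]])
    print(e,proj(p,W(X,q,.1065-.0275)).round(1).tolist())
# goals: tcp for cassette origin at stand x=sx, with e=0
S=(.568,.141,np.radians(11.25))
for sx in(-.061,.016):
    print(sx,W([sx-.036,0,0],S)[0][:2].round(4))
E
```

```text
-0.003 [[272.0, 205.4], [349.8, 205.5], [276.5, 195.7]]
-0.0015 [[272.1, 207.9], [349.7, 207.9], [276.6, 197.8]]
0 [[272.2, 210.3], [349.6, 210.3], [276.6, 200.0]]
0.0015 [[272.2, 212.7], [349.5, 212.7], [276.7, 202.2]]
-0.061 [0.4729 0.1221]
0.016 [0.5484 0.1371]
```

>>> {"method": "jog_arm", "body": {
  "moves": [
    [[0, 0, 0], -7, 0.2],
    [[0, 0, 0], -8, 0.2],
    [[0, 0, 0], -8, 0.2],
    [[0, 0, 0], -6.3, 0.2],
    [[0.1, 1.7, 0], 0, 0.2],
    [[0.2, 3.5, 0], 0, 0.2],
    [[0.2, 3.5, 0], 0, 0.2],
    [[0.2, 3.5, 0], 0, 0.2],
    [[0.2, 3, 0], 0, 0.2],
    [[0.2, 2.5, 0], 0, 0.2],
    [[0, 0, 0], 0, 0.2],
    [[0, 0, 0], 0, 0.2]
  ]
}}

```text
time_s: 8.85
tcp_pos: [0.4745, 0.1223, 0.1073]
eef_rot: [-180.0, -0.0, -168.8]
contact_force: [0.6, 0.3, -1.7]
gripper_width: 0.0115
gripper_force: 39.9
```

```bash
python3 go.py .4743 .1224 .0465 -168.75; cat > chk.py <<'E'
from f import *
import sys
z=float(sys.argv[1]); st=(.568,.141,np.radians(11.25))
for n in("top","side"):
    p=capture(n); cv2.imwrite(f"pics/{n}_{sys.argv[2]}.png",p["pixels"])
s=get_state(); print(s["tcp_pos"])
E
python3 wr.py w3.png cassette_grip stand
```

```text
t 8.85 pos [0.4745 0.1223 0.1073] rot [-1.7999e+02 -3.0000e-02 -1.6883e+02] F [ 0.56  0.29 -1.65] w 0.0115 gf 39.9 j [  37.5    9.9  -31.5   -0.   -48.7 -116.3]
tool shift cm [0.01 0.02 6.08] tool turn -0.08174914531332433
[[-0.194, 0.946, 0.259, 0.404], [0.981, 0.187, 0.051, 0.11], [-0.0, 0.264, -0.964, 0.266], [0.0, 0.0, 0.0, 1.0]]
cassette_grip 0.98 [315.2, 218.6] 3368
stand 0.59 [335.7, 184.9] 5544
```

View pics/w3.png

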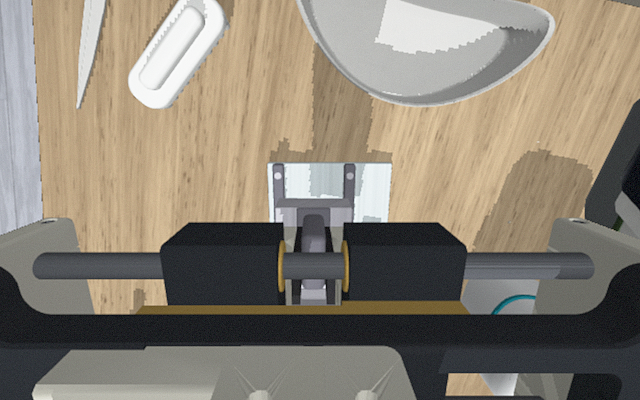

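The wrist view shows the entry end of the stand, with rail ends at about columns 278 and 349, row 176. The held cassette is central at column 314. I'll check lateral centring numerically.

```bash
python3 - <<'E'
from h import *
import pickle
p=pickle.load(open("w.pkl","rb")); S=(.568,.141,np.radians(11.25))
print(proj(p,W(np.array([[-.125,y,z] for y,z in((-.0365,.016),(-.0265,.016),(.0265,.016),(.0365,.016),(-.042,.008),(.07,.008))]),S)).round(1).tolist())
c=np.radians(11.17); q=(.4745+.0345*np.cos(c),.1223+.0345*np.sin(c),c)
print(proj(p,W(np.array([[-.054,-.023,.022],[-.054,.023,.022]]),q,.0798)).round(1).tolist())
a=p["pixels"][150:225,255:400]; cv2.imwrite("pics/w3c.png",cv2.resize(a,None,fx=5.5,fy=5.5,interpolation=2))
E
```

```text
[[269.4, 166.0], [280.9, 166.0], [342.0, 166.0], [353.6, 165.9], [264.6, 164.6], [389.8, 164.4]]
[[271.8, 206.8], [349.5, 206.9]]
```

View pics/w3c.png

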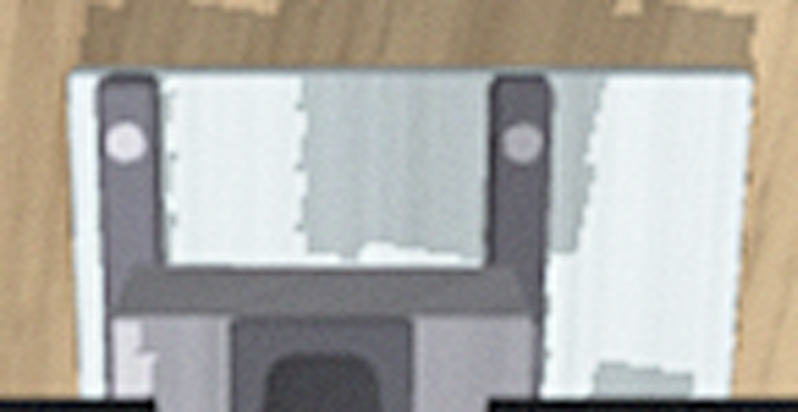

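Centred to within about 0.2 mm. Lowering.

>>> {"method": "jog_arm", "body": {
  "moves": [
    [[0, 0, 1.5], 0, 0.2],
    [[0, 0, 2], 0, 0.2],
    [[0, 0, 2], 0, 0.2],
    [[0, 0, 0.9], 0, 0.2],
    [[0, 0, 0.3], 0, 0.2],
    [[0, 0, 0.1], 0, 0.2],
    [[0, 0, 0.1], 0, 0.2],
    [[0, 0, 0], 0, 0.2],
    [[0, 0, 0], 0, 0.2]
  ]
}}

```text
time_s: 10.12
tcp_pos: [0.475, 0.1222, 0.0388]
eef_rot: [180.0, 0.0, -168.8]
contact_force: [-0.0, -0.1, -3.0]
gripper_width: 0.0118
gripper_force: 39.9
```

>>> {"method": "jog_arm", "body": {
  "moves": [
    [[0, 0, 0.1], 0, 0.2],
    [[0, 0, 0.1], 0, 0.2],
    [[0, 0, 0], 0, 0.2],
    [[0, 0, 0], 0, 0.2]
  ]
}}

```text
time_s: 10.62
tcp_pos: [0.4749, 0.1221, 0.0365]
eef_rot: [-180.0, -0.0, -168.8]
contact_force: [-0.5, 0.6, -0.6]
gripper_width: 0.0117
gripper_force: 39.9
```

>>> {"method": "jog_arm", "body": {
  "moves": [
    [[0, 0, 0.1], 0, 0.2],
    [[0, 0, 0], 0, 0.2],
    [[0, 0, 0], 0, 0.2]
  ]
}}

```text
time_s: 11.0
tcp_pos: [0.4749, 0.1221, 0.0356]
eef_rot: [-180.0, -0.0, -168.8]
contact_force: [-0.8, -0.3, -2.0]
gripper_width: 0.0119
gripper_force: 39.9
```

```bash
python3 go.py .4743 .1224 .0355 -168.75; python3 - <<'E'
from h import *
ps=[capture(n) for n in("side","top")]
cv2.imwrite("pics/s4.png",cv2.resize(ps[0]["pixels"][180:310,290:420],None,fx=4.5,fy=4.5,interpolation=2))
E
```

```text
t 11.0 pos [0.4749 0.1221 0.0356] rot [-180.     -0.   -168.82] F [-0.79 -0.33 -1.96] w 0.0119 gf 39.9 j [  37.4   15.8  -35.9   -0.   -38.3 -116.3]
tool shift cm [0.05 0.04 0.01] tool turn -0.06869603621242959
```

View pics/s4.png

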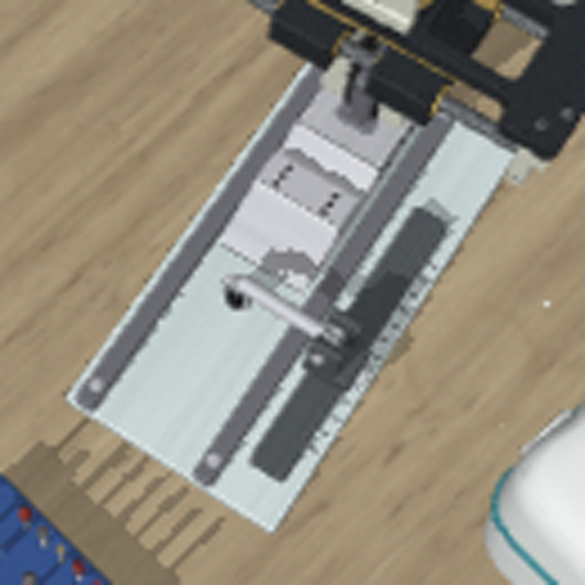

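The cassette sits between the rails with its slope facing the finger. Its front edge is at about crop (270,265), just short of the roller at (235,298). Now a gentle touch-down.

>>> {"method": "jog_arm", "body": {
  "moves": [
    [[0, 0, 0.06], 0, 0.2],
    [[0, 0, 0], 0, 0.2],
    [[0, 0, 0], 0, 0.2]
  ]
}}

```text
time_s: 11.48
tcp_pos: [0.4749, 0.1221, 0.0354]
eef_rot: [-180.0, 0.0, -168.8]
contact_force: [-1.2, 0.3, 4.9]
gripper_width: 0.0117
gripper_force: 39.9
```

>>> {"method": "jog_arm", "body": {
  "moves": [
    [[0, 0, 0.06], 0, 0.2],
    [[0, 0, 0], 0, 0.2],
    [[0, 0, 0], 0, 0.2]
  ]
}}

```text
time_s: 11.85
tcp_pos: [0.4749, 0.1221, 0.0354]
eef_rot: [-180.0, 0.0, -168.8]
contact_force: [-4.9, -0.3, 12.9]
gripper_width: 0.0117
gripper_force: 39.9
```

On the plate. I'll ease the downforce and slide forward to just before the roller.

>>> {"method": "jog_arm", "body": {
  "moves": [
    [[0, 0, -0.06], 0, 0.2],
    [[-0.2, 0, 0], 0, 0.2],
    [[-0.3, 0, 0], 0, 0.2],
    [[-0.3, 0, 0], 0, 0.2],
    [[-0.3, 0, 0], 0, 0.2],
    [[-0.3, 0, 0], 0, 0.2],
    [[-0.3, 0, 0], 0, 0.2],
    [[-0.3, 0, 0], 0, 0.2],
    [[-0.3, 0, 0], 0, 0.2],
    [[-0.2, 0, 0], 0, 0.2],
    [[0, 0, 0], 0, 0.2],
    [[0, 0, 0], 0, 0.2]
  ]
}}

```text
time_s: 13.35
tcp_pos: [0.4964, 0.1249, 0.0354]
eef_rot: [-179.9, -0.3, -168.9]
contact_force: [-14.4, -4.5, 21.0]
gripper_width: 0.0116
gripper_force: 40.0
```

```bash
cat > st.py <<'E'
from h import *
s=get_state(); c,n=np.cos(np.radians(11.25)),np.sin(np.radians(11.25)); d=(s["tcp_pos"]-[.568,.141,0])*1000; F=s["contact_force"]
print("t",s["time_s"],"stand tcp",round(c*d[0]+n*d[1],2),round(-n*d[0]+c*d[1],2),round(d[2],2),"F",round(c*F[0]+n*F[1],2),round(-n*F[0]+c*F[1],2),round(F[2],2),"rot",s["eef_rot"].round(2),"M",s["moment"].round(2))
E
python3 st.py
```

```text
t 13.35 stand tcp -73.32 -1.78 35.39 F -15.0 -1.62 20.98 rot [-179.89   -0.3  -168.86] M [-1.18  5.16  0.02]
```

Back force of 15 N came earlier than expected; easing off and looking.

>>> {"method": "jog_arm", "body": {
  "moves": [
    [[0.5, 0, 0], 0, 0.2],
    [[0, 0, -0.05], 0, 0.2],
    [[0, 0, 0], 0, 0.2]
  ]
}}

```text
time_s: 13.72
tcp_pos: [0.4946, 0.1261, 0.0354]
eef_rot: [-180.0, -0.0, -168.8]
contact_force: [-1.3, 0.1, 2.4]
gripper_width: 0.0121
gripper_force: 40.0
```

```bash
python3 st.py; python3 - <<'E'
from h import *
p=capture("side"); t=capture("top")
a=cv2.resize(p["pixels"][190:290,300:400],None,fx=5.8,fy=5.8,interpolation=2)
cv2.imwrite("pics/s5.png",a)
cv2.imwrite("pics/t5_full.png",t["pixels"])
E
```

```text
t 13.725 stand tcp -74.89 -0.28 35.44 F -1.22 0.31 2.4 rot [-1.8000e+02 -1.0000e-02 -1.6881e+02] M [ 0.05  0.52 -0.01]
```

View pics/s5.png

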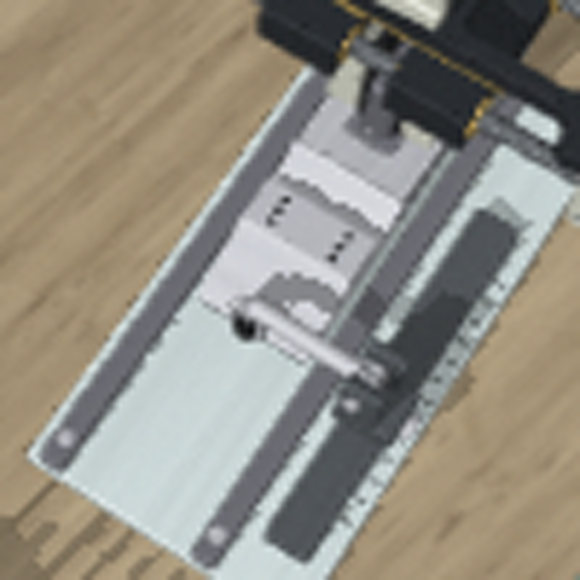

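The view shows the nose just short of the roller (crop (245,322)), with the finger apparently still at rest. So the force was probably friction from the downforce. I'll continue nearly unloaded, in small steps.

>>> {"method": "jog_arm", "body": {
  "moves": [
    [[0, 0, -0.04], 0, 0.2],
    [[-0.15, 0, 0], 0, 0.2],
    [[-0.15, 0, 0], 0, 0.2],
    [[0, 0, 0], 0, 0.2]
  ]
}}

```text
time_s: 14.32
tcp_pos: [0.4976, 0.1265, 0.0357]
eef_rot: [-180.0, -0.0, -168.8]
contact_force: [0.5, -0.1, -2.2]
gripper_width: 0.012
gripper_force: 40.0
```

```bash
python3 st.py
```

```text
t 14.325 stand tcp -71.89 -0.43 35.73 F 0.42 -0.19 -2.16 rot [-1.8000e+02 -1.0000e-02 -1.6882e+02] M [-0.01  0.05 -0.04]
```

>>> {"method": "jog_arm", "body": {
  "moves": [
    [[-0.15, 0, 0], 0, 0.2],
    [[-0.15, 0, 0], 0, 0.2],
    [[-0.15, 0, 0], 0, 0.2],
    [[-0.15, 0, 0], 0, 0.2],
    [[0, 0, 0], 0, 0.2]
  ]
}}

```text
time_s: 14.95
tcp_pos: [0.5035, 0.1277, 0.0359]
eef_rot: [180.0, 0.0, -168.8]
contact_force: [-0.1, 0.5, -2.3]
gripper_width: 0.012
gripper_force: 40.0
```

```bash
python3 st.py
```

```text
t 14.95 stand tcp -65.86 -0.44 35.86 F -0.02 0.48 -2.28 rot [ 180.      0.   -168.82] M [-0.03  0.03 -0.  ]
```

>>> {"method": "jog_arm", "body": {
  "moves": [
    [[-0.1, 0, 0], 0, 0.2],
    [[-0.1, 0, 0], 0, 0.2],
    [[-0.1, 0, 0], 0, 0.2],
    [[0, 0, 0], 0, 0.2]
  ]
}}

```text
time_s: 15.45
tcp_pos: [0.5061, 0.1282, 0.0357]
eef_rot: [-180.0, -0.0, -168.8]
contact_force: [-0.1, 0.3, -3.1]
gripper_width: 0.0121
gripper_force: 40.0
```

```bash
python3 st.py
```

```text
t 15.45 stand tcp -63.25 -0.49 35.67 F -0.08 0.31 -3.08 rot [-1.7999e+02 -3.0000e-02 -1.6882e+02] M [ 0.04  0.33 -0.01]
```

>>> {"method": "jog_arm", "body": {
  "moves": [
    [[-0.1, 0, 0], 0, 0.2],
    [[-0.1, 0, 0], 0, 0.2],
    [[-0.1, 0, 0], 0, 0.2],
    [[0, 0, 0], 0, 0.2]
  ]
}}

```text
time_s: 15.95
tcp_pos: [0.5075, 0.1281, 0.0356]
eef_rot: [-180.0, -0.2, -168.8]
contact_force: [-7.4, 0.6, 0.9]
gripper_width: 0.0116
gripper_force: 40.0
```

```bash
python3 st.py
```

```text
t 15.95 stand tcp -61.85 -0.87 35.55 F -7.19 2.04 0.94 rot [-179.96   -0.18 -168.84] M [0.02 2.64 0.22]
```

>>> {"method": "jog_arm", "body": {
  "moves": [
    [[-0.1, 0, 0], 0, 0.2],
    [[-0.1, 0, 0], 0, 0.2],
    [[-0.1, 0, 0], 0, 0.2],
    [[0, 0, 0], 0, 0.2]
  ]
}}

```text
time_s: 16.45
tcp_pos: [0.5096, 0.1281, 0.0355]
eef_rot: [-179.9, -0.3, -168.9]
contact_force: [-10.2, -1.4, 5.1]
gripper_width: 0.0116
gripper_force: 40.0
```

```bash
python3 st.py
```

```text
t 16.45 stand tcp -59.83 -1.28 35.55 F -10.23 0.63 5.12 rot [-179.93   -0.27 -168.85] M [-0.34  3.66  0.08]
```

Contact was at TCP stand x of about −62.5, as predicted, so the drop should come near −18. Climbing the slope slowly.

>>> {"method": "jog_arm", "body": {
  "moves": [
    [[-0.1, 0.05, -0.03], 0, 0.2],
    [[-0.1, 0, 0], 0, 0.2],
    [[-0.1, 0, 0], 0, 0.2],
    [[-0.1, 0, 0], 0, 0.2],
    [[-0.1, 0, 0], 0, 0.2],
    [[0, 0, 0], 0, 0.2]
  ]
}}

```text
time_s: 17.2
tcp_pos: [0.5131, 0.1284, 0.0356]
eef_rot: [-179.9, -0.4, -168.9]
contact_force: [-13.9, -4.6, 8.7]
gripper_width: 0.0118
gripper_force: 40.0
```

```bash
python3 st.py
```

```text
t 17.2 stand tcp -56.31 -1.68 35.63 F -14.54 -1.82 8.72 rot [-179.86   -0.42 -168.9 ] M [-1.53  4.65 -0.13]
```

>>> {"method": "jog_arm", "body": {
  "moves": [
    [[-0.1, 0, -0.02], 0, 0.2],
    [[-0.1, 0, 0], 0, 0.2],
    [[-0.1, 0, 0], 0, 0.2],
    [[-0.1, 0, 0], 0, 0.2],
    [[-0.1, 0, 0], 0, 0.2],
    [[0, 0, 0], 0, 0.2]
  ]
}}

```text
time_s: 17.95
tcp_pos: [0.5168, 0.1284, 0.0357]
eef_rot: [-179.8, -0.6, -168.9]
contact_force: [-16.2, -6.4, 12.5]
gripper_width: 0.0117
gripper_force: 40.0
```

```bash
python3 st.py
```

```text
t 17.95 stand tcp -52.64 -2.42 35.66 F -17.13 -3.14 12.5 rot [-179.81   -0.56 -168.94] M [-2.35  5.59 -0.2 ]
```

>>> {"method": "jog_arm", "body": {
  "moves": [
    [[0, 0.15, -0.08], 0, 0.2],
    [[0, 0, 0], 0, 0.2],
    [[0, 0, 0], 0, 0.2]
  ]
}}

```text
time_s: 18.32
tcp_pos: [0.5171, 0.1297, 0.036]
eef_rot: [-179.8, -0.5, -169.0]
contact_force: [-10.1, -9.3, 3.7]
gripper_width: 0.0119
gripper_force: 40.0
```

```bash
python3 st.py
```

```text
t 18.325 stand tcp -52.12 -1.14 35.96 F -11.68 -7.12 3.69 rot [-179.8    -0.53 -168.96] M [-3.2   3.65 -0.45]
```

>>> {"method": "jog_arm", "body": {
  "moves": [
    [[-0.1, 0, 0], 0, 0.2],
    [[-0.1, 0, -0.02], 0, 0.2],
    [[-0.1, 0, 0], 0, 0.2],
    [[-0.1, 0, -0.02], 0, 0.2],
    [[-0.1, 0, 0], 0, 0.2],
    [[0, 0, 0], 0, 0.2]
  ]
}}

```text
time_s: 19.08
tcp_pos: [0.5214, 0.1306, 0.0361]
eef_rot: [-179.8, -0.6, -169.0]
contact_force: [-13.1, -7.3, 4.3]
gripper_width: 0.0119
gripper_force: 40.0
```

```bash
python3 st.py
```

```text
t 19.075 stand tcp -47.74 -1.1 36.11 F -14.29 -4.63 4.35 rot [-179.8    -0.6  -168.95] M [-2.68  4.49 -0.28]
```

>>> {"method": "jog_arm", "body": {
  "moves": [
    [[-0.1, 0, 0], 0, 0.2],
    [[-0.1, 0, -0.02], 0, 0.2],
    [[-0.1, 0, 0], 0, 0.2],
    [[0, 0, 0], 0, 0.2],
    [[0, 0, 0], 0, 0.2]
  ]
}}

```text
time_s: 19.7
tcp_pos: [0.5285, 0.1341, 0.0369]
eef_rot: [-180.0, -0.1, -168.9]
contact_force: [0.3, -2.7, -9.3]
gripper_width: 0.0118
gripper_force: 40.0
```

```bash
python3 st.py
```

```text
t 19.7 stand tcp -40.04 0.91 36.92 F -0.29 -2.74 -9.29 rot [-1.7995e+02 -1.3000e-01 -1.6886e+02] M [-1.23  0.58 -0.16]
```

On the flat top, with the roller at about +30 on the cassette. I'll re-level, then go across the top.

>>> {"method": "jog_arm", "body": {
  "moves": [
    [[0, -0.1, 0.13], 0, 0.2],
    [[0, 0, 0], 0, 0.2],
    [[-0.1, 0, 0], 0, 0.2],
    [[-0.15, 0, 0], 0, 0.2],
    [[-0.15, 0, 0], 0, 0.2],
    [[-0.15, 0, 0], 0, 0.2],
    [[-0.15, 0, 0], 0, 0.2],
    [[-0.1, 0, 0], 0, 0.2],
    [[0, 0, 0], 0, 0.2]
  ]
}}

```text
time_s: 20.82
tcp_pos: [0.5377, 0.1356, 0.0365]
eef_rot: [180.0, 0.0, -168.8]
contact_force: [-0.7, 0.6, -8.7]
gripper_width: 0.0119
gripper_force: 40.0
```

```bash
python3 st.py
```

```text
t 20.825 stand tcp -30.77 0.57 36.49 F -0.55 0.77 -8.74 rot [ 1.8000e+02  2.0000e-02 -1.6882e+02] M [-0.05  0.47  0.01]
```

>>> {"method": "jog_arm", "body": {
  "moves": [
    [[0, -0.05, 0.07], 0, 0.2],
    [[0, 0, 0], 0, 0.2],
    [[-0.1, 0, 0], 0, 0.2],
    [[-0.1, 0, 0], 0, 0.2],
    [[-0.1, 0, 0], 0, 0.2],
    [[-0.1, 0, 0], 0, 0.2],
    [[0, 0, 0], 0, 0.2]
  ]
}}

```text
time_s: 21.7
tcp_pos: [0.5415, 0.1356, 0.0357]
eef_rot: [-180.0, -0.0, -168.8]
contact_force: [-0.8, -0.6, -6.9]
gripper_width: 0.0119
gripper_force: 40.0
```

```bash
python3 st.py
```

```text
t 21.7 stand tcp -27.03 -0.13 35.71 F -0.87 -0.4 -6.91 rot [-1.7999e+02 -1.0000e-02 -1.6883e+02] M [-0.18  0.7  -0.02]
```

>>> {"method": "jog_arm", "body": {
  "moves": [
    [[-0.1, 0, 0.02], 0, 0.2],
    [[-0.1, 0, 0], 0, 0.2],
    [[0, 0, 0], 0, 0.2]
  ]
}}

```text
time_s: 22.08
tcp_pos: [0.5439, 0.1362, 0.0356]
eef_rot: [180.0, 0.0, -168.8]
contact_force: [-0.4, -1.4, -7.3]
gripper_width: 0.0115
gripper_force: 40.0
```

```bash
python3 st.py
```

```text
t 22.075 stand tcp -24.58 0.04 35.6 F -0.69 -1.34 -7.33 rot [ 1.8000e+02  4.0000e-02 -1.6881e+02] M [-0.36  0.35 -0.02]
```

>>> {"method": "jog_arm", "body": {
  "moves": [
    [[-0.1, 0, 0.01], 0, 0.2],
    [[-0.1, 0, 0], 0, 0.2],
    [[0, 0, 0], 0, 0.2]
  ]
}}

```text
time_s: 22.45
tcp_pos: [0.5474, 0.1376, 0.0361]
eef_rot: [179.9, 0.2, -168.8]
contact_force: [5.8, 1.2, -7.8]
gripper_width: 0.0124
gripper_force: 40.0
```

```bash
python3 st.py
```

```text
t 22.45 stand tcp -20.91 0.68 36.14 F 5.95 0.05 -7.77 rot [ 179.95    0.21 -168.78] M [ 0.38 -1.68  0.06]
```

>>> {"method": "jog_arm", "body": {
  "moves": [
    [[-0.1, 0, 0], 0, 0.2],
    [[-0.1, 0, 0], 0, 0.2],
    [[0, 0, 0], 0, 0.2]
  ]
}}

```text
time_s: 22.82
tcp_pos: [0.5491, 0.1379, 0.0363]
eef_rot: [180.0, 0.2, -168.8]
contact_force: [6.3, 1.5, -6.0]
gripper_width: 0.0122
gripper_force: 40.0
```

```bash
python3 st.py
```

```text
t 22.825 stand tcp -19.12 0.61 36.26 F 6.49 0.24 -6.03 rot [ 179.95    0.2  -168.78] M [ 0.5  -2.12  0.03]
```

The roller is going down the notch's edge (forward pull of about 6 N). One step at a time now.

>>> {"method": "jog_arm", "body": {
  "moves": [
    [[-0.1, 0, 0.04], 0, 0.2],
    [[0, 0, 0], 0, 0.2],
    [[0, 0, 0], 0, 0.2]
  ]
}}

```text
time_s: 23.2
tcp_pos: [0.5492, 0.1378, 0.0355]
eef_rot: [180.0, 0.1, -168.8]
contact_force: [5.0, 3.1, -5.0]
gripper_width: 0.0117
gripper_force: 40.0
```

```bash
python3 st.py; python3 - <<'E'
from h import *
p=capture("side"); a=cv2.resize(p["pixels"][200:280,300:400],None,fx=7,fy=7,interpolation=2); cv2.imwrite("pics/s6.png",a)
E
```

```text
t 23.2 stand tcp -19.03 0.51 35.52 F 5.49 2.1 -5.02 rot [ 1.7996e+02  1.1000e-01 -1.6879e+02] M [ 1.1  -1.49  0.11]
```

View pics/s6.png

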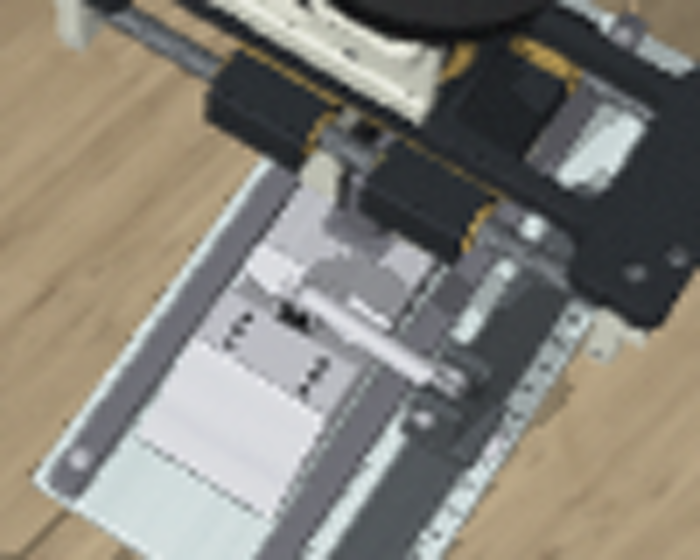

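The side view shows the roller sunk in the notch at about image (342,245), almost its rest height. I'll check the lift against projections.

```bash
python3 - <<'E'
from h import *
p=capture("side"); S=(.568,.141,np.radians(11.25))
for l in(0,.004,.008,.012): print(l,proj(p,W([.0235,0,.024+l],S)).round(1))
E
```

```text
0 [[342.7 245.1]]
0.004 [[342.8 244.3]]
0.008 [[342.9 243.6]]
0.012 [[343.  242.8]]
```

>>> {"method": "jog_arm", "body": {
  "moves": [
    [[-0.06, 0, 0], 0, 0.2],
    [[0, 0, 0], 0, 0.2],
    [[0, 0, 0], 0, 0.2]
  ]
}}

```text
time_s: 23.68
tcp_pos: [0.5494, 0.1378, 0.0355]
eef_rot: [180.0, 0.1, -168.8]
contact_force: [2.6, 4.9, -2.3]
gripper_width: 0.012
gripper_force: 40.0
```

```bash
python3 st.py
```

```text
t 23.675 stand tcp -18.91 0.47 35.51 F 3.48 4.31 -2.29 rot [ 1.7997e+02  6.0000e-02 -1.6880e+02] M [ 1.78 -0.59  0.07]
```

It stays at −18.9 while the pull fades, so the roller is seated. I'll relax the residual forces and let go.

>>> {"method": "jog_arm", "body": {
  "moves": [
    [[-0.06, 0.08, 0], 0, 0.2],
    [[0, 0, 0], 0, 0.2],
    [[0, 0, 0], 0, 0.2]
  ]
}}

```text
time_s: 24.05
tcp_pos: [0.5493, 0.1378, 0.0354]
eef_rot: [-180.0, -0.0, -168.8]
contact_force: [-0.5, 0.7, 5.4]
gripper_width: 0.0119
gripper_force: 40.0
```

```bash
python3 st.py
```

```text
t 24.05 stand tcp -18.96 0.55 35.44 F -0.38 0.74 5.42 rot [-1.7998e+02 -1.0000e-02 -1.6882e+02] M [0.07 0.15 0.11]
```

>>> {"method": "jog_arm", "body": {
  "moves": [
    [[0, 0, 0], 0, 1.6],
    [[0, 0, 0], 0, 2.2],
    [[0, 0, 0], 0, 3.5],
    [[0, 0, 0], 0, 4.5],
    [[0, 0, 0], 0, 4.5],
    [[0, 0, 0], 0, 4.5],
    [[0, 0, 0], 0, 4.5]
  ]
}}

```text
time_s: 24.92
tcp_pos: [0.5494, 0.1382, 0.0351]
eef_rot: [-180.0, -0.0, -168.8]
contact_force: [-0.2, -0.2, 1.0]
gripper_width: 0.045
gripper_force: 0.0
```

>>> {"method": "jog_arm", "body": {
  "moves": [
    [[0, 0, -1], 0, 4.5],
    [[0, 0, -2], 0, 4.5],
    [[0, 0, -4], 0, 4.5],
    [[0, 0, -4], 0, 4.5],
    [[3, 0, -4], 0, 4.5],
    [[5, 0, -3], 0, 4.5],
    [[3, 0, 0], 0, 4.5],
    [[0, 0, 0], 0, 4.5],
    [[0, 0, 0], 0, 4.5]
  ]
}}

```text
time_s: 26.05
tcp_pos: [0.4419, 0.1171, 0.2158]
eef_rot: [180.0, 0.1, -168.8]
contact_force: [0.4, 0.8, 0.7]
gripper_width: 0.045
gripper_force: 0.0
```

```bash
python3 st.py; python3 wr.py w7.png cassette_grip finger; python3 - <<'E'
from f import *
import pickle
V=[reg(n,["cassette_grip","cassette"]) for n in("side","top")]
for v in V: cv2.imwrite("pics/v7_%d.png"%len(v[1]),v[0]["pixels"])
for k in([0],[1],[0,1]):
    q,c=fit([V[i] for i in k],CAS,(.583,.144,.2)); d=q[:2]-[.568,.141]; a=np.radians(11.25)
    print(k,q.round(4),np.degrees(q[2]).round(1),round(c,3),"stand x",(np.cos(a)*d[0]+np.sin(a)*d[1]).round(4),(-np.sin(a)*d[0]+np.cos(a)*d[1]).round(4))
a=cv2.resize(V[0][0]["pixels"][200:275,300:400],None,fx=7,fy=7,interpolation=2)
cv2.imwrite("pics/s7.png",a)
E
```

```text
t 26.05 stand tcp -128.31 1.1 215.8 F 0.55 0.66 0.74 rot [ 1.7997e+02  8.0000e-02 -1.6879e+02] M [-0.02 -0.05 -0.01]
[[-0.195, 0.946, 0.261, 0.372], [0.981, 0.188, 0.052, 0.105], [0.0, 0.266, -0.964, 0.374], [0.0, 0.0, 0.0, 1.0]]
cassette_grip 0.93 [314.1, 280.0] 1101
finger 0.54 [324.4, 296.1] 404
[0] [0.5817 0.1422 0.192 ] 11.0 0.164 stand x 0.0137 -0.0015
[1] [0.597  0.1463 0.2661] 15.2 2.151 stand x 0.0294 -0.0005
[0, 1] [0.5895 0.1449 0.2399] 13.7 1.246 stand x 0.0218 -0.0004
```

View pics/s7.png

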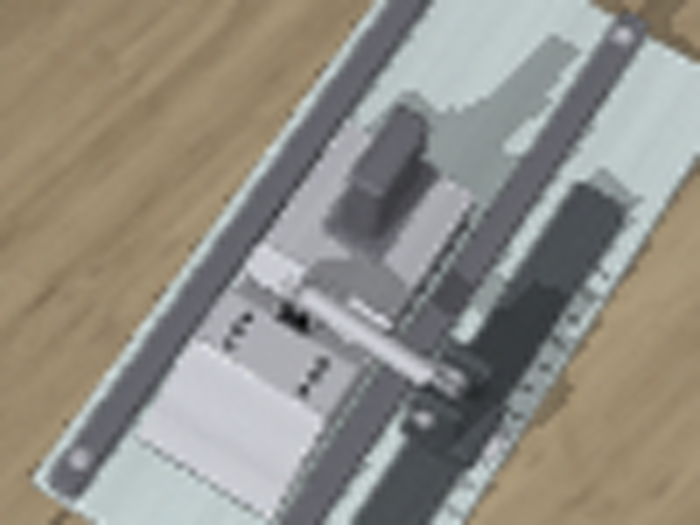

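Released: the cassette is flat in the channel, with the roller in the notch at about image (342,245), unchanged by letting go. The arm is clear, so I'm handing in.

```bash
python3 -c "
from plant import close_job
print(close_job())"
```

```text
the job is handed in; nothing more can be done
None
```

The cassette lies flat in the channel and has been let go; forces and the last side picture show the roller in the notch (peak sliding force about 17 N at the wrist), and the job is handed in at about 26 s of robot time, though I viewed 11 pictures, one over the limit of 10.

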